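# Hold a battery pack on the tester's sprung contact

### The job

Set up the battery tester by pressing its three spring keys fully down, one at a time: first the round one, then the square one, then the bar-shaped one. Then take the black battery pack, set it flat on the cradle with its brass terminal end facing the sprung plunger, and slide it forward without ramming until it pushes the plunger in and its end meets the steel stop. Finish while still holding it pressed firmly against the stop (there is no latch), and leave everything else on the bench where it is.

Things in the scene. Friction and masses are not known exactly. Their poses are not given: they have to be found in the camera images.
- round_top (a point): round white key, 28 mm across; the point is the centre of its top face, 60 mm above the table when up, z up. The cap stands 12 mm clear of its grey 50 x 54 mm base plate on the deck of the tester. The three keys stand in one row 56 mm apart, their order in the row changes
- key_round (a joint): travel of that key: 0 up, 0.006 fully down (m); spring 1 N at the start to 4 N fully down, it springs back
- square_top (a point): square white key, 26 x 26 mm; the point is the centre of its top face, 60 mm above the table when up, z up. The cap stands 12 mm clear of its grey 50 x 54 mm base plate on the deck of the tester. The three keys stand in one row 56 mm apart, their order in the row changes
- key_square (a joint): travel of that key: 0 up, 0.006 fully down (m); spring 1 N at the start to 4 N fully down, it springs back
- bar_top (a point): bar-shaped white key, 14 x 42 mm (long along its own y); the point is the centre of its top face, 60 mm above the table when up, z up. The cap stands 12 mm clear of its grey 50 x 54 mm base plate on the deck of the tester. The three keys stand in one row 56 mm apart, their order in the row changes
- key_bar (a joint): travel of that key: 0 up, 0.006 fully down (m); spring 1 N at the start to 4 N fully down, it springs back
- console: tester, blue-grey fixed box; origin under the centre of its key deck at table level. Deck 200 x 70 mm, 40 mm high, keys in a row along its x (at -56, 0 and 56 mm); behind the deck (+y, from 35 to 95 mm) a display box 75 mm high. Its yaw is that of the keys
- pack_center (a point): the battery pack: black block 90 (x) x 36 (y) x 44 (z) mm, about 0.15 to 0.3 kg, loose, lying on the table; the point is its centre, 22 mm above its underside. x points to its terminal end (two brass strips that lap over onto the top); three grey ribs mark the other end. Grasp it across y
- pack_nose (a point): centre of the pack's terminal end face: 45 mm from pack_center along the pack's x
- stop_face (a point): contact cradle (fixed): centre of its steel stop face, 34 mm above the table and 22 mm above the cradle's floor; x is the pushing direction, into the face; z up
- cradle: the cradle; origin at table level under stop_face, same axes. Floor: light grey metal plate 96 mm wide, 12 mm above the table, running 150 mm back (-x) from the stop face. Two cheeks 26 mm high, 46 mm apart, flank the last 12 mm before the face, with flared mouths to x = -21 mm; behind them the floor is open at both sides. Stop and housing reach 44 mm above the floor, to x = 60 mm
- stop: the steel stop block, 24 x 70 x 44 mm, fixed in the cradle; origin at table level under the middle of the stop face, axes as stop_face. A steady push of 15 to 25 N in all (spring, some friction on the floor, and the stop) seats the pack well
- plunger (a joint): sprung brass contact plunger, 16 mm round, standing 15 mm out of the middle of the stop face; 0 fully out, 0.015 pressed flush with the stop face (m). Spring 3 N at the start to 9 N flush; it pushes the pack back out when let go. No latch
- screwdriver: loose screwdriver, 160 mm long, orange handle, lying; bystander; origin under its middle
- tweezers: loose steel tweezers, 126 mm long, lying; bystander; origin under its centre
- flat_cell: loose flat grey cell, 75 x 45 x 9 mm, lying; bystander, not the pack to test; origin under its centre
- jar: small glass jar with black cap, 40 mm wide, 50 mm high; bystander; origin under its centre
- circuit_tray: flat grey shell with a circuit board, 130 x 66 x 8 mm; bystander; origin under its centre

How it is judged (in metres and radians):
On the way, in this order (a step that is already met when the one before it is completed fails the run):
1. the round key is pressed fully down, the other two up, the pack not yet taken (value of joint key_round above 0.0045 m and distance of pack_center from where it was at the start of the episode below 0.03 m and value of joint each of key_square, key_bar below 0.0015 m), for 0.05 s.
2. the square key is pressed fully down, the other two up, the pack not yet taken (value of joint key_square above 0.0045 m and distance of pack_center from where it was at the start of the episode below 0.03 m and value of joint each of key_round, key_bar below 0.0015 m), for 0.05 s.
3. the bar key is pressed fully down, the other two up, the pack not yet taken (value of joint key_bar above 0.0045 m and distance of pack_center from where it was at the start of the episode below 0.03 m and value of joint each of key_round, key_square below 0.0015 m), for 0.05 s.
At the end, for the whole second after the job is handed in: Last second: robot presses pack (over 1 N) against the stop (over 1 N), plunger in over 13 mm, terminal end within 3 mm of the stop face, 8 mm sideways; pack flat (0.12 rad), 4 mm under to 8 mm over its seated height, at rest; keys up; bystanders within 40 mm of their start (value of joint plunger above 0.013 m and contact force between pack and stop above 1 N and (contact force between pack and the fingers above 1 N or contact force between pack and the arm above 1 N) and x of pack_nose in the frame of stop_face between -0.003 and 0.003 m and x of pack_center in the frame of stop_face below -0.039 m and y of pack_nose in the frame of stop_face between -0.008 and 0.008 m and z of pack_center in the frame of stop_face between -0.004 and 0.008 m and angle between pack_center's own z axis and vertical below 0.12 rad and linear speed of pack below 0.01 m/s and value of joint each of key_round, key_square, key_bar below 0.0015 m and distance of each of screwdriver, tweezers, flat_cell, jar, circuit_tray from where it was at the start of the episode below 0.04 m); the arm keeps its last pose, push and grip.
It fails at once if the pack is rammed against the stop with more than 60 N (contact force between pack and stop above 60 N).
It fails at once if a bystander is knocked more than 40 mm away (distance of any of screwdriver, tweezers, flat_cell, jar, circuit_tray from where it was at the start of the episode above 0.04 m).
It also fails if it takes over 58 s, if anything falls off the work surface, if the arm or the gripper's body presses on something with over 40 N, if the wrist force passes 120 N, or if a joint passes its speed limit or range.

### The arm

A 6-joint arm with a two-finger parallel gripper is mounted at the origin on the work surface. World frame = base frame: x ahead of the robot, y to its left, z up, the work surface at z = 0. Lengths are in mm, angles in rad, forces in N, time in s.
With the tool pointing down it reaches from about 275 to 825 mm from the base axis. Payload 5.2 kg.
Tool frame: the origin (TCP) lies at the very end of the fingers, on their centre line; the grasp point (between the pads) lies 19 mm behind it; z points along the fingers, y is the direction in which the jaws open and shut (so a half turn about z gives the same grasp; the last joint's range is limited). The gripper opens to 93 mm and grips with 3 to 60 N. Pads are 15 mm wide; open, the fingers measure 128 mm over their backs; the gripper's body (75 mm by 188 mm) begins 65 mm behind the grasp point.
Start: joints at [-1.41, 0.259, 1.535, -0, 1.348, -0.203], TCP at [195.726, -514, 218.653] pointing down, gripper open.
Joint ranges: [-3.14, 3.14], [-0.91, 2.08], [0.19, 2.58], [-1.22, 4.36], [0.22, 2.71], [-3.12, 3.12]. Speed limits (rad/s): [2.57, 2.57, 3.14, 3.14, 3.14, 3.14].

### API

Orientations are given as [roll, pitch, yaw] about the fixed x, y, z axes, in that order (R = Rz(yaw) Ry(pitch) Rx(roll)).
In Python, from bench import robot gives the robot as it stands. The module is installed in compiled form; this text tells all that it offers. Calls block until the motion is done:
- robot.move_ptp(position, orientation): joint-space move of the TCP to a pose.
- robot.move_linear(position, ori=None, speed=150, f_stop=None): straight line of the TCP; ori=None keeps the orientation; speed is the mean speed in mm/s. With f_stop (N) it stops when the force on the tool has changed by that much, and returns True; else False.
- robot.move_j(angles): joint-space move.
- robot.move_gripper(opening): opening from 0.0 (shut) to 1.0 (fully open); the grip force is fixed at half the most; returns when the fingers have stopped.
- robot.sleep(seconds).
- robot.inverse_kinematics(position, orientation): joint angles nearest the present ones, or None.
- robot.get_image(name): name is "scene" or "top" or "wrist"; returns a dict with "img" (480x640x3 uint8, blue, green, red), "fovy" (degrees; the focal length in pixels is half the picture's height over the tangent of half this angle, whatever the lens; pixels are square), "cx", "cy" (the principal point, pixels), "k1" (the pictures are not rectified: a ray, as slopes to the right and down, at radius r is drawn at 1 + k1 r^2 times it, then the intrinsics apply), "eye" and "orientation" of the camera in the world. Camera axes: x right, y down, z forward; pixel columns grow to the right and rows downward; lengths in mm; the calibration is good to about 2 mm. A picture is of the moment at which its call begins. There is no depth.
A pose or a line that the arm cannot do raises robot.MotionError and nothing moves.
- robot.hand_in(): hands the job in, once; it reports no verdict.
Readings, each from a call of its own:
- robot.current_t(): time.
- robot.current_qpos(): joint angles.
- robot.current_joint_vel(): joint speeds.
- robot.current_joint_efforts(): joint torques, N m.
- robot.current_tcp_pos(): TCP position.
- robot.current_eef_rot(): TCP orientation.
- robot.current_contact_force(): force on the tool from outside, world axes, zero at the start.
- robot.current_ft_torque(): the same for the moment, N m.
- robot.current_gripper_width(): opening from 0.0 (shut) to 1.0 (fully open).
Only numpy, scipy, OpenCV 4.12 (cv2) and the standard library are available. Lean on these libraries where they do the work, as an engineer would, in place of code of your own. Each camera call takes 0.05 s, during which the arm holds its last target.

## Working session

There is one attempt and no reset: what is moved stays moved. The work goes in short steps, each a Python script; the robot and the scene stay as the last script left them, time stands still between calls to the robot, and variables do not carry over. Pictures are saved under pics/ and viewed, and the job is handed in when it is done.

```bash
mkdir -p pics
cat > h.py <<'E'
import numpy as np, cv2
from bench import robot
from scipy.spatial.transform import Rotation as R
def cam(d):
    f=d["img"].shape[0]/2/np.tan(np.radians(d["fovy"])/2)
    return f,d["cx"],d["cy"],d["k1"],np.array(d["eye"]),R.from_euler('xyz',d["orientation"]).as_matrix()
def pix2w(d,u,v,z):
    f,cx,cy,k1,e,M=cam(d)
    q=np.array([(u-cx)/f,(v-cy)/f]);p=q.copy()
    for _ in range(50): p=q/(1+k1*(p@p))
    r=M@np.array([p[0],p[1],1]); return e+r*(z-e[2])/r[2]
def w2pix(d,P):
    f,cx,cy,k1,e,M=cam(d)
    c=M.T@(np.array(P,float)-e);p=c[:2]/c[2];p=p*(1+k1*(p@p));return np.array([p[0]*f+cx,p[1]*f+cy])
def snap(n,name):
    import pickle
    d=robot.get_image(n);cv2.imwrite(f"pics/{name}.png",d["img"]);pickle.dump(d,open(f"pics/{name}.pkl","wb"));return d
def load(name):
    import pickle
    return pickle.load(open(f"pics/{name}.pkl","rb"))
E
python3 - <<'E'
from h import *
for n in("scene","top","wrist"):
    d=snap(n,n+"0");print(n,d["fovy"],d["cx"],d["cy"],d["k1"],d["eye"],d["orientation"])
print(robot.current_t(),robot.current_eef_rot(),robot.current_gripper_width())
E
```

```text
scene 43.002968648847876 314.24272862201656 237.59902800400332 -0.12143389149763176 [1080.81789669 -278.5674635  1135.12650651] [-2.62803882  0.00424083  0.9950409 ]
top 55.04916279570373 318.26370104126136 237.8732789350806 0.006804718311804266 [452.56163473  32.29476344 850.90078917] [-2.98030766 -0.0052457  -1.54995336]
wrist 68.28550258031115 321.14239384617446 237.82257069539776 -0.029516018268409123 [ 261.40441807 -487.82966964  384.30976672] [ 2.88770677e+00  1.44103309e-03 -1.20629478e+00]
0.15 [-3.14019460e+00 -2.93759398e-04  3.63775090e-01] 1.0028545956222845
```

View pics/top0.png

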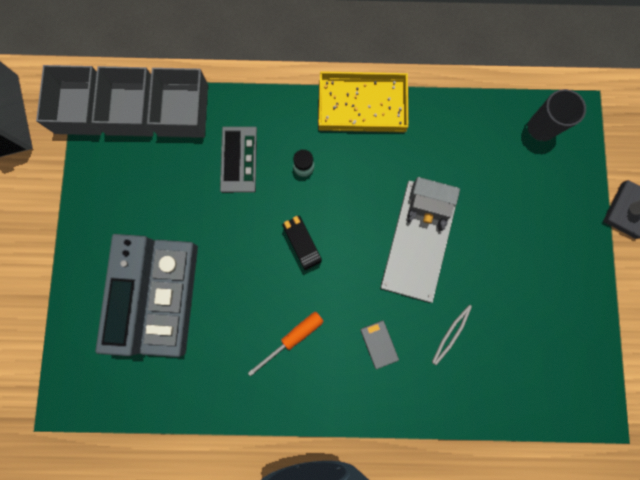

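View pics/scene0.png

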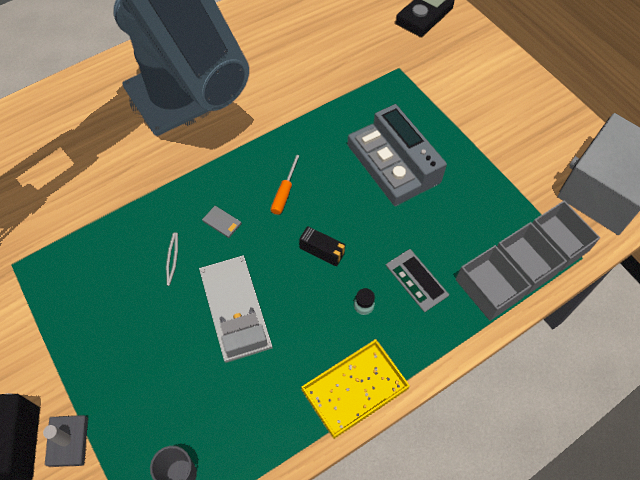

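The top view shows the console at left (round key at about (167,264), square (163,297), bar (159,330)). The pack is at about (302,243) with its brass end up-left, and the cradle is at about (420,240) with its stop toward the top of the picture. I'll enlarge these areas.

Run:
```python
from h import *
t=load("top0")["img"]
def crop(x0,y0,w,h,s,n): cv2.imwrite(f"pics/{n}.png",cv2.resize(t[y0:y0+h,x0:x0+w],None,fx=s,fy=s,interpolation=cv2.INTER_CUBIC))
crop(95,230,100,130,4.5,"c1")
crop(275,210,55,65,8,"c2")
crop(375,170,95,135,4.4,"c3")
```

```text
(no output)
```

View pics/c1.png

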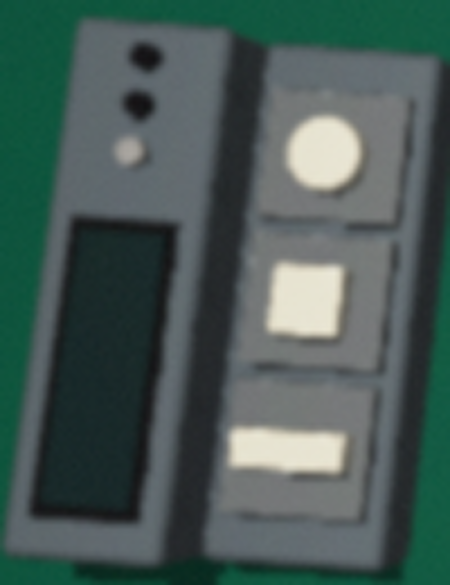

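View pics/c2.png

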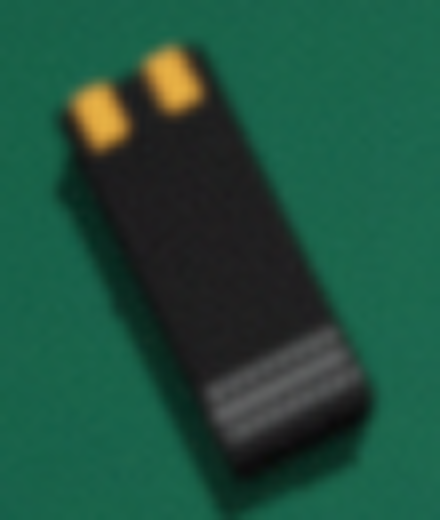

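View pics/c3.png

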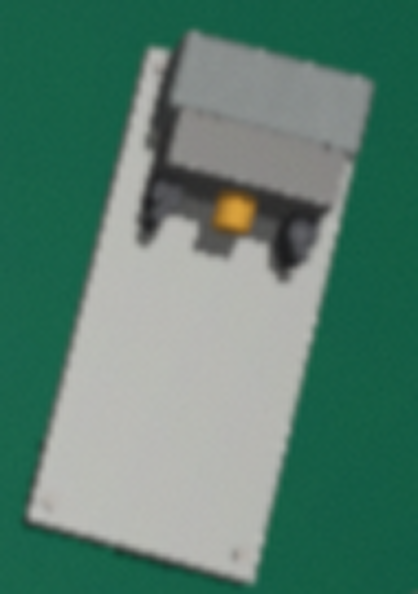

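Run:
```python
from h import *
d=load("top0")
W=lambda x0,y0,s,u,v,z:pix2w(d,x0+(u+.5)/s-.5,y0+(v+.5)/s-.5,z)[:2]
k=lambda u,v,z=60:W(95,230,4.5,u,v,z)
r,s,b=k(323,152),k(306,300),k(288,451)
print("keys",r,s,b,np.linalg.norm(r-s),np.linalg.norm(s-b),"dir",np.degrees(np.arctan2(*(r-b)[::-1])))
print("dispEdge? deck corners z40",k(437,57,40),k(385,568,40))
p=lambda u,v,z=44:W(275,210,8,u,v,z)
A,B,C,D=p(62,105),p(195,42),p(232,475-30),p(365,385)
C=p(205,390);print("pack corners",A,B,D,"w",np.linalg.norm(A-B))
for P in [(100,85),(172,48),(235,445),(362,370),(225,445)]:print(P,p(*P))
c=lambda u,v,z=12:W(375,170,4.4,u,v,z)
a,b2,e=c(27,520),c(255,582),c(150,48)
print("cradle nearL",a,"nearR",b2,"w",np.linalg.norm(a-b2),"farL",e,np.linalg.norm(a-e))
x=(e-a)/np.linalg.norm(e-a);print("yaw",np.degrees(np.arctan2(x[1],x[0])), "from near edge",np.degrees(np.arctan2(*(a-b2)[::-1]))-90)
print("stop top front",c(168,162,56),c(330,208,56),"plunger tip",c(236,212,42))
```

```text
keys [531.1766798  291.07840785] [474.97240711 293.32157014] [418.95432035 295.78300184] 56.24901817516921 56.07213827693152 dir -2.4005522402927895
dispEdge? deck corners z40 [571.74471021 255.51808547] [375.33588221 262.3790616 ]
pack corners [609.95218432  95.4876288 ] [624.94832674  66.24127606] [548.59862614  26.67104618] w 32.86690486875799
(100, 85) [614.68248697  87.16404057]
(172, 48) [623.46547234  71.3434916 ]
(235, 445) [534.72493356  54.96197134]
(362, 370) [551.91122063  27.399498  ]
(225, 445) [534.67802627  57.15830418]
cradle nearL [499.82202045 -84.52426981] nearR [ 476.4875761  -178.09321503] w 96.43466079839042 farL [ 702.31207008 -137.41609084] 209.2839337614512
yaw -14.638974910178304 from near edge -14.002932105240347
stop top front [ 641.94232706 -135.26081631] [ 624.46386065 -199.97316201] plunger tip [ 624.99077817 -165.6904106 ]
```

Run:
```python
from h import *
ps=np.radians(-2.4)
robot.move_gripper(0.0);print(robot.current_t())
robot.move_ptp([490,292,190],[np.pi,0,ps]);print(robot.current_t(),robot.current_qpos(),robot.current_tcp_pos(),robot.current_gripper_width())
snap("wrist","w1")
```

```text
1.6
4.6083 [ 3.40694230e-01  3.15307582e-01  1.52873422e+00 -2.19718064e-04
  1.29750337e+00  1.95437316e+00] [490.43261435 291.34174817 189.9985679 ] 0.0021644328023838204
```

View pics/w1.png

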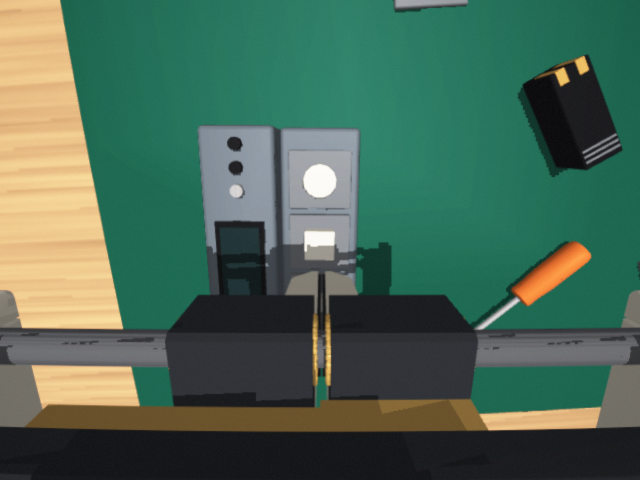

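The wrist view shows the round key centred at (320,181), with the square key partly visible at (320,245). The pack is at upper right, with top corners near (583,56), (524,85), (572,167) and (620,149).

Run:
```python
from h import *
d=load("w1")
print("round",pix2w(d,320,181,60),"deck far corners",pix2w(d,281,128,40),pix2w(d,359,129,40),"sq far edge corners",pix2w(d,305,231,60),pix2w(d,335,231,60))
i=d["img"][40:180,510:640];cv2.imwrite("pics/c4.png",cv2.resize(i,None,fx=4.2,fy=4.2,interpolation=cv2.INTER_CUBIC))
```

```text
round [532.5349084 291.6710854  60.       ] deck far corners [577.19379884 323.27296145  40.        ] [573.54591754 256.47486434  40.        ] sq far edge corners [490.39078089 306.41044092  60.        ] [489.29888314 280.6037394   60.        ]
```

View pics/c4.png

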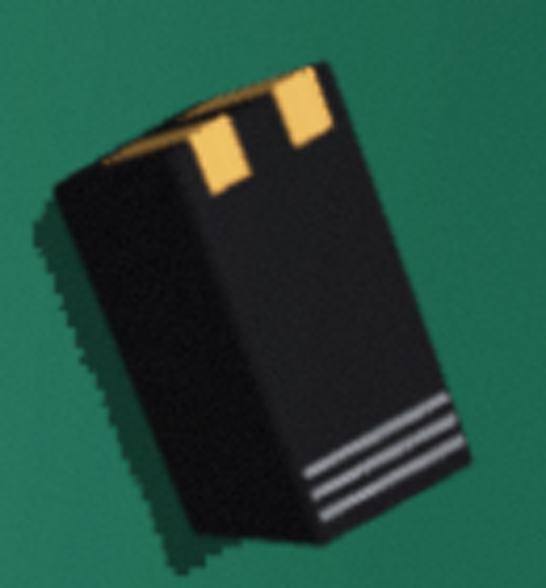

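Run:
```python
from h import *
d=load("w1")
P=np.array([pix2w(d,510+(u+.5)/4.2-.5,40+(v+.5)/4.2-.5,44)[:2] for u,v in[(328,64),(178,132),(320,545),(472,460)]])
print(P,P.mean(0));n=P[:2].mean(0)-P[2:].mean(0);print("len",np.linalg.norm(n),np.linalg.norm(P[0]-P[1]),np.linalg.norm(P[2]-P[3]),np.degrees(np.arctan2(n[1],n[0])))
ps=np.radians(-2.4);ori=[np.pi,0,ps]
for nm,(x,y) in dict(round=(532,291.4),square=(476,293.6),bar=(420,296)).items():
    robot.move_linear([x,y,75],ori,speed=200)
    h=robot.move_linear([x,y,51.5],ori,speed=35,f_stop=9)
    robot.sleep(0.15)
    print(nm,h,robot.current_tcp_pos(),robot.current_contact_force(),robot.current_t())
    robot.move_linear([x,y,75],ori,speed=100)
snap("wrist","w2")
```

```text
[[625.76801117  67.1638506 ]
 [613.9541454   96.09057556]
 [532.15036426  56.55701505]
 [548.68072531  26.06968365]] [580.13831154  61.47028121]
len 89.08872207843345 31.246165233150357 34.680400991283406 26.90507252587856
round True [532.23272654 291.63513799  54.25182775] [-0.68204844  0.37083452  6.59772361] 6.175
square True [476.64374157 293.51172716  54.22593105] [-1.18630924 -1.34855369  7.86693239] 7.725
bar True [420.63940494 295.9536921   54.17788603] [-2.12202408 -0.96514839  8.28085488] 9.275
```

All three keys stopped at z≈54.2 with more than 6.5 N on the tool, which is past the 4 N needed for full travel. Next is the pack.

Run:
```python
from h import *
ps=np.radians(27.1);ori=[np.pi,0,ps]
robot.move_linear([420.6,296,115],speed=200)
robot.move_ptp([579.5,61.5,115],ori);robot.move_gripper(1.0)
snap("top","t2")
robot.move_linear([579.5,61.5,60],ori,speed=150)
h=robot.move_linear([579.5,61.5,6],ori,speed=80,f_stop=8)
print(h,robot.current_tcp_pos(),robot.current_t())
robot.move_gripper(0.0);print(robot.current_gripper_width()*93)
h=robot.move_linear([579.5,61.5,70],ori,speed=100)
print(robot.current_gripper_width()*93,robot.current_contact_force(),robot.current_t())
snap("wrist","w3");snap("top","t3")
```

```text
False [579.85609253  61.47150687   6.25061105] 14.0
35.82265458405324
36.00264491687108 [-0.05670881  0.23712882 -2.34660781] 15.7167
```

View pics/w3.png

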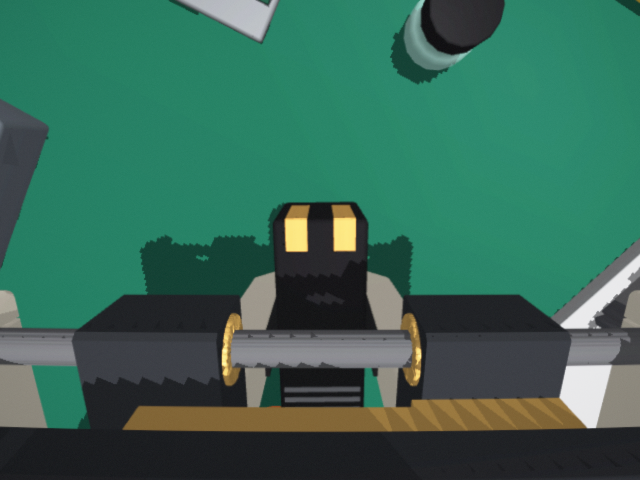

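View pics/t3.png

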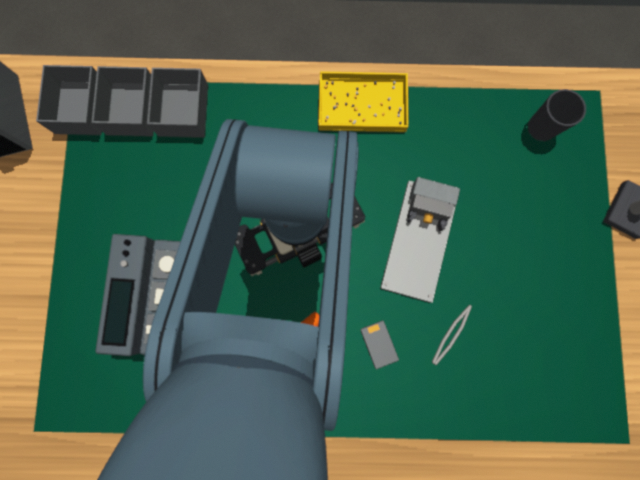

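Run:
```python
from h import *
d=load("w3");t=np.array(robot.current_tcp_pos());print(t)
M=R.from_euler('xyz',[0,0,np.radians(27.1)]).as_matrix()
for u,v in[(321,221),(276,221),(367,221),(321,203)]:print((M.T@(pix2w(d,u,v,t[2]+37.8)-t)), (M.T@(pix2w(d,u,v,t[2]-6)-t)))
yaw=np.radians(-14.2);x=np.array([np.cos(yaw),np.sin(yaw)])
S=np.array([633.3,-168.])
p=S-92*x
robot.move_ptp([*p,85],[np.pi,0,yaw]);print(robot.current_t(),robot.current_tcp_pos(),robot.current_eef_rot(),robot.current_gripper_width()*93)
snap("wrist","w4");snap("top","t4")
```

```text
[578.71567714  61.56629832  69.03494665]
[43.90653863  0.60256039 37.8       ] [34.67944845  0.63343278 -6.        ]
[43.89622246 17.34991416 37.8       ] [34.66562826 23.06924438 -6.        ]
[ 43.92339487 -16.51516967  37.8       ] [ 34.70203014 -22.29855826  -6.        ]
[50.65556446  0.60665256 37.8       ] [43.72086921  0.63891491 -6.        ]
16.6667 [ 544.02452274 -144.48183428   84.66167065] [-3.14060457e+00  7.26953656e-04 -2.46447384e-01] 35.81453787128941
```

View pics/w4.png

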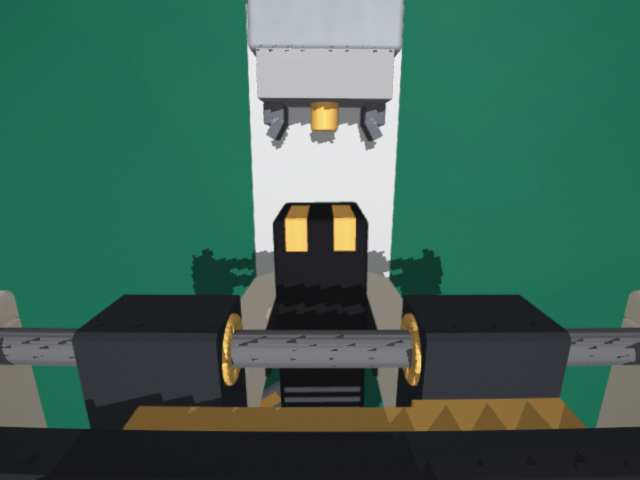

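Run:
```python
from h import *
d=load("w4");t=np.array(robot.current_tcp_pos());yaw=robot.current_eef_rot()[2]
M=R.from_euler('xyz',[0,0,yaw]).as_matrix()
for u,v,z in[(257,98,56),(392,98,56),(324,116,42),(250,50,12),(401,50,12),(254,240,12),(393,240,12)]:
    P=pix2w(d,u,v,z);print((u,v,z),P.round(1),(M.T@(P-t)).round(1))
```

```text
(257, 98, 56) [ 643.8 -133.8   56. ] [ 94.2  33.7 -28.7]
(392, 98, 56) [ 626.8 -201.8   56. ] [ 94.1 -36.4 -28.7]
(324, 116, 42) [ 627.7 -165.7   42. ] [ 86.3  -1.2 -42.7]
(250, 50, 12) [ 679.  -131.6   12. ] [127.8  44.4 -72.7]
(401, 50, 12) [ 656.3 -222.1   12. ] [127.7 -49.  -72.7]
(254, 240, 12) [561.8 -99.1  12. ] [  6.2  47.5 -72.7]
(393, 240, 12) [ 538.2 -193.4   12. ] [  6.1 -49.8 -72.7]
```

Run:
```python
from h import *
yaw=np.radians(-14.5);x=np.array([np.cos(yaw),np.sin(yaw)]);l=np.array([-x[1],x[0]])
t=np.array(robot.current_tcp_pos());ori=[np.pi,0,yaw]
S=t[:2]+94.1*x-1.8*l
p=S-94*x
robot.move_linear([*p,30],ori,speed=100)
h=robot.move_linear([*p,14],ori,speed=20,f_stop=4)
robot.sleep(.1);a=np.array(robot.current_tcp_pos());print(h,a,robot.current_contact_force(),robot.current_t())
h=robot.move_linear([*(S-62*x),a[2]],ori,speed=40,f_stop=12)
print(h,robot.current_tcp_pos(),robot.current_contact_force(),robot.current_gripper_width()*93,robot.current_t())
np.save("S.npy",[*S,a[2],yaw])
snap("wrist","w5");snap("scene","s5")
```

```text
True [ 543.88081919 -145.45588553   17.89800809] [0.08350627 0.20076075 5.64658994] 18.175
True [ 543.99020783 -145.40693711   17.95306739] [-0.88818856 -0.19295612  4.13901826] 35.93106325493114 18.45
```

View pics/w5.png

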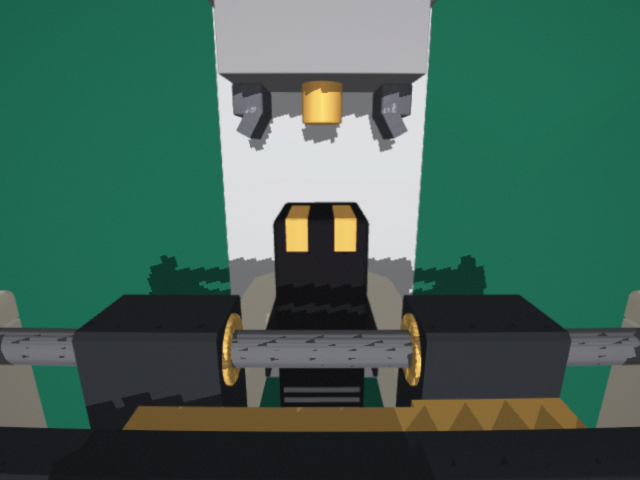

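The pack is on the floor and lined up (pack centre column 321, plunger 322). The slide stopped early because the commanded height pressed into the floor, so I'll ease up a little and slide again.

Run:
```python
from h import *
sx,sy,z,yaw=np.load("S.npy");S=np.array([sx,sy]);x=np.array([np.cos(yaw),np.sin(yaw)]);ori=[np.pi,0,yaw]
p=S-94*x
for zc in(18.4,18.9,19.4):
    robot.move_linear([*p,zc],ori,speed=20);robot.sleep(.1)
    f=robot.current_contact_force();print(zc,robot.current_tcp_pos(),f)
    if f[2]<0.5:break
h=robot.move_linear([*(S-64*x),zc],ori,speed=40,f_stop=15)
robot.sleep(.1)
print(h,robot.current_tcp_pos(),robot.current_contact_force(),robot.current_t())
```

```text
18.4 [ 543.3304587  -145.1477232    17.86766542] [-0.86104449  0.78259591 -2.10875878]
False [ 572.6518768  -152.80676397   18.35016408] [ 0.87671946  0.26693597 -2.22397813] 19.9
```

Run:
```python
from h import *
sx,sy,z,yaw=np.load("S.npy");S=np.array([sx,sy]);x=np.array([np.cos(yaw),np.sin(yaw)]);ori=[np.pi,0,yaw]
h=robot.move_linear([*(S-38*x),18.2],ori,speed=12,f_stop=20)
for i in range(3):
    robot.sleep(.15);t=np.array(robot.current_tcp_pos());f=np.array(robot.current_contact_force())
    print(h,t,(t[:2]-S)@x,f,f[:2]@x,robot.current_gripper_width()*93,robot.current_t())
snap("wrist","w6");snap("scene","s6");snap("top","t6")
```

```text
True [ 591.29578748 -157.35276604   17.91295663] -45.151208116290626 [-5.95843468 -0.43016421  7.65507108] -5.660939961386341 36.14347104803436 21.8833
True [ 591.27354615 -157.36501616   17.94415832] -45.16967381936469 [-5.79922128  0.77652733  7.59629425] -5.808929316100904 35.76259760582179 22.0333
True [ 591.2428554  -157.34858259   17.92958814] -45.20350163274938 [-5.81825341  0.76780635  7.44516488] -5.825171664113423 36.11884700350624 22.1833
```

View pics/w6.png

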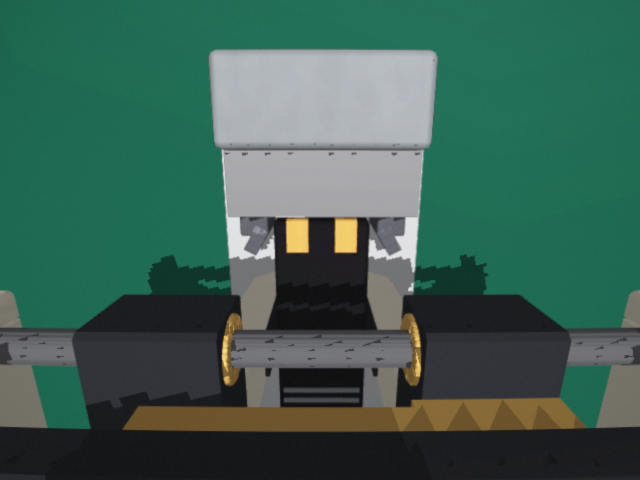

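View pics/s6.png

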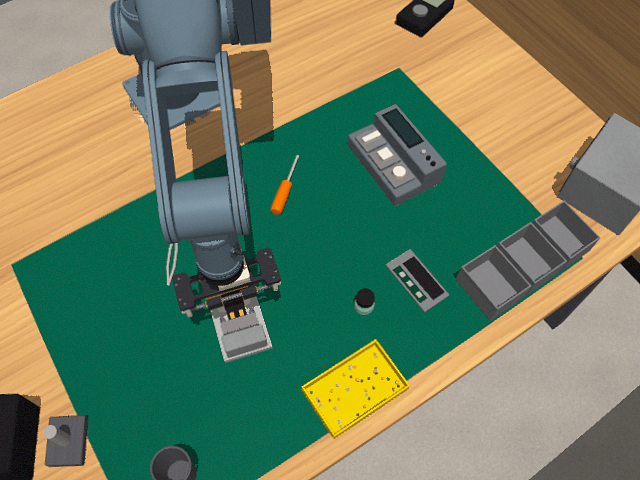

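```bash
python3 - <<'E'
from h import *
sx,sy,z,yaw=np.load("S.npy");S=np.array([sx,sy]);x=np.array([np.cos(yaw),np.sin(yaw)]);ori=[np.pi,0,yaw]
def rep(h):
    robot.sleep(.15);t=np.array(robot.current_tcp_pos());f=np.array(robot.current_contact_force())
    print(h,t,(t[:2]-S)@x,"z",f[2],"push",f[:2]@x,robot.current_gripper_width()*93,robot.current_t())
t=np.array(robot.current_tcp_pos());s=(t[:2]-S)@x
h=robot.move_linear([*(S+(s+.3)*x),18.7],ori,speed=10);rep(h)
for k in range(1,7):
    h=robot.move_linear([*(S+(s+.3+.6*k)*x),18.7],ori,speed=8,f_stop=15);rep(h)
    f=np.array(robot.current_contact_force())
    if f[:2]@x<-15:break
snap("wrist","w7")
E
python3 - <<'E'
from h import *
a=[load(n)["img"][180:290,210:430] for n in("w6","w7")]
cv2.imwrite("pics/c7.png",cv2.resize(np.vstack(a),None,fx=2.7,fy=2.7,interpolation=cv2.INTER_CUBIC))
E
```

```text
False [ 589.10339071 -156.80475281   17.87898476] -47.41098342505925 z -0.26089510018116796 push -7.555081806661161 35.93641823951977 22.9167
False [ 589.74528914 -156.95771392   17.84276574] -46.75123257352111 z -0.647538497787026 push -8.03050540178726 35.94046020636774 23.3167
False [ 590.26616395 -157.08429036   17.82741172] -46.21525664609342 z -0.6070660426372844 push -8.572712193850782 35.80209173628908 23.7167
False [ 590.80701252 -157.25196344   17.87366927] -45.6496533998251 z 0.6921239097380845 push -8.167760171059543 35.34940468111484 24.1167
False [ 591.31684705 -157.38005216   17.84228056] -45.12398744966129 z -0.17388248428515873 push -7.6382184158043485 35.981825675508084 24.5167
False [ 591.8690687  -157.52069336   17.84284038] -44.55414161722114 z 0.8506660207525998 push -8.543196106285517 36.3054657898048 24.9167
False [ 592.40815775 -157.65841022   17.83872971] -43.99774227333484 z 1.1028808417402984 push -9.168465613636 35.76971800185575 25.3167
```

View pics/c7.png

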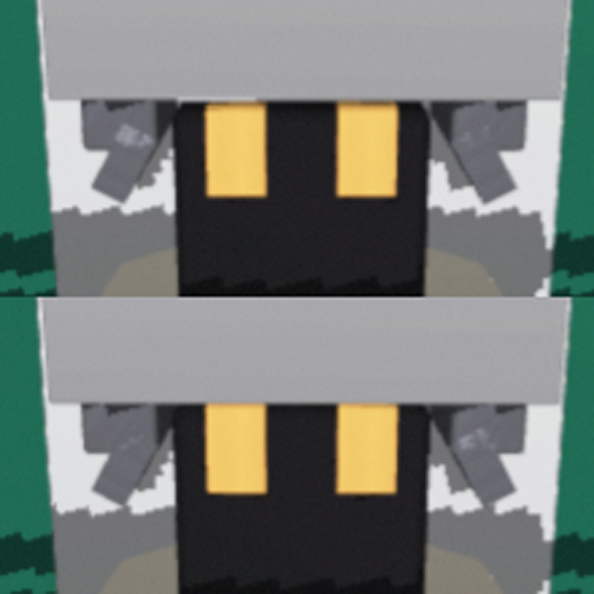

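Push is about 9 N and the pack hasn't slipped in the grip: the strips' lower edge stays put while the stop edge covers more of them. It isn't at the stop yet, so I'll go on in small steps.

```bash
python3 - <<'E'
from h import *
sx,sy,z,yaw=np.load("S.npy");S=np.array([sx,sy]);x=np.array([np.cos(yaw),np.sin(yaw)]);ori=[np.pi,0,yaw]
def rep(h):
    robot.sleep(.15);t=np.array(robot.current_tcp_pos());f=np.array(robot.current_contact_force())
    print(h,t.round(2),round((t[:2]-S)@x,2),"z",f[2].round(2),"push",round(f[:2]@x,2),robot.current_gripper_width()*93,robot.current_t());return f[:2]@x
c=np.array(S)+(-45.2+.3+3.6)*x
for k in range(1,14):
    h=robot.move_linear([*(c+.5*k*x),18.7],ori,speed=8,f_stop=15)
    if rep(h)<-18:break
snap("wrist","w8");snap("scene","s8")
E
python3 - <<'E'
from h import *
a=[load(n)["img"][180:290,210:430] for n in("w7","w8")]
cv2.imwrite("pics/c8.png",cv2.resize(np.vstack(a),None,fx=2.7,fy=2.7,interpolation=cv2.INTER_CUBIC))
cv2.imwrite("pics/c9.png",cv2.resize(load("s8")["img"][220:380,150:300],None,fx=3.7,fy=3.7,interpolation=cv2.INTER_CUBIC))
E
```

```text
False [ 592.71 -157.7    17.83] -43.69 z 1.89 push -9.61 35.739820639312654 25.7667
False [ 592.68 -157.72   17.85] -43.72 z 2.6 push -10.75 35.54634258356936 26.1667
False [ 592.67 -157.71   17.88] -43.74 z 3.65 push -12.81 35.68349972433918 26.5667
False [ 592.65 -157.69   17.9 ] -43.75 z 5.88 push -15.22 35.71415675331616 26.9667
False [ 592.68 -157.71   17.92] -43.72 z 6.32 push -15.74 35.698414970025325 27.3667
False [ 592.74 -157.69   17.84] -43.67 z 7.09 push -17.23 35.55203746234961 27.7667
False [ 592.79 -157.72   17.8 ] -43.61 z 8.92 push -18.04 35.91255618746513 28.1667
```

View pics/c8.png

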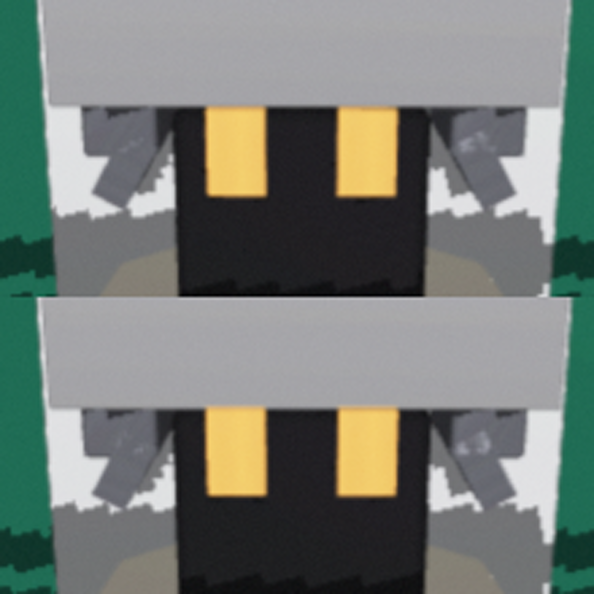

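View pics/c9.png

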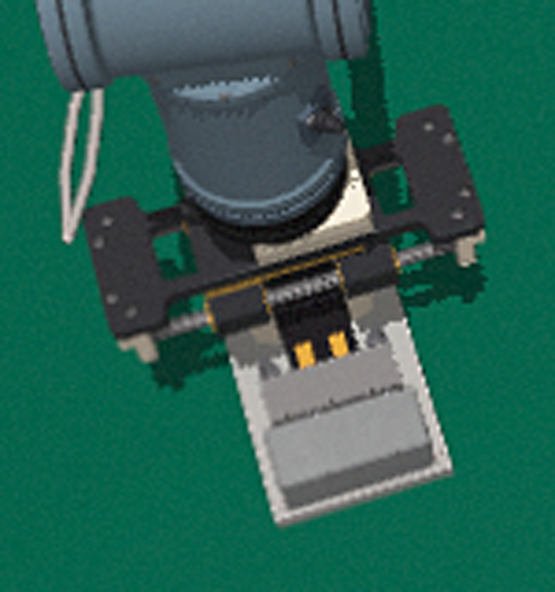

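The TCP stalled at -43.7 mm while push rose from 9.6 to 18 N, so this is the hard stop and not the spring. The nose sits 44 mm ahead of the TCP, which puts it on the stop face. I'll check that it holds steady, then hand in.

Run:
```python
from h import *
sx,sy,z,yaw=np.load("S.npy");x=np.array([np.cos(yaw),np.sin(yaw)])
for i in range(3):
    robot.sleep(.4);t=np.array(robot.current_tcp_pos());f=np.array(robot.current_contact_force())
    print(t.round(2),f.round(2),round(f[:2]@x,2),robot.current_eef_rot(),robot.current_t())
if f[:2]@x<-14: robot.hand_in();print("handed in")
```

```text
[ 592.83 -157.7    17.81] [-17.38   3.54   7.65] -17.71 [-3.14091137  0.01168739 -0.25241147] 28.6667
[ 592.84 -157.71   17.84] [-17.65   3.5    7.47] -17.96 [-3.14091624  0.01162722 -0.25244307] 29.0667
[ 592.83 -157.73   17.82] [-17.86   3.03   8.5 ] -18.05 [-3.14090607  0.01167184 -0.25249253] 29.4667
the job is handed in; nothing more can be done
handed in
```

The job is handed in at about 29.5 s, with the gripper still holding the battery pack pressed against the stop at about 18 N. The hand-in reports no verdict, so these are my own checks:

- **Keys:** I pressed round, square and bar in that order. Each one stopped at a tip height of about 54.2 mm with 6.6 to 8.3 N on the tool. That is full travel, since the springs reach only 4 N at the bottom. I lifted clear to 75 mm after each press.
- **Pack:** It was held across y, set flat on the cradle and lined up with the plunger (pack centre at column 321, plunger at 322).
- **Seating:** The push rose to about 9.5 N against the spring. The pack then stalled at one position while the push climbed to 18 N, which I took as the stop.
- **Last second before hand-in:** The push held at 17.7 to 18.1 N, the TCP moved less than 0.1 mm and the gripper tilt was about 0.012 rad.
- **Bystanders:** Nothing looked disturbed in the last scene pictures. I judged this by eye, not by measurement, and the arm hid the flat cell.

Two slides stopped early on the force limit because the pack was pressing into the floor. I raised the commanded height slightly and finished in small steps. I had no direct reading of plunger travel or pack-to-stop force; both are inferred from the stall and the pictures.

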